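Build the sieve stack on the shaker

TASK

Build the sieve stack on the shaker plate from the bottom up, one piece at a time: the black pan in the collar, then on it the blue fine sieve, then the green medium sieve, and the yellow coarse sieve on top, each set fully home in the one below so that the stack stands straight. Let go of everything, and leave the tally counter, the clear dish and the white bottle where they stand.

Things in the scene. Friction and masses are not known exactly. Their poses are not given: they have to be found in the camera images.
- shaker_plate: White square housing of the sieve shaker, 88 x 88 mm and 24 mm high, fixed to the worktop, with a steel collar on its top (inside diameter 55, outside 68 mm, 10 mm high, so its rim is at 34 mm). The pan's skirt drops into the collar. A small black knob and switch on one side. Origin: centre of the underside; z up.
- plate_seat (a point): Point on the collar's axis, 26 mm above the worktop: where the pan's origin comes when the pan is seated in the collar (its shoulder on the collar's rim).
- pan: Black pan, closed bottom. Round frame, 32 mm high: wall 60 mm outside, 55 inside diameter, from z 8 to 32 mm, over a narrower skirt z 0 to 8 (51 mm diameter at the shoulder, 48 at the foot). The skirt drops into the top below, shoulder on its rim: 24 mm above the piece below, 2 mm play. Stands upright, loose, 60 g; grip across the wall from above. Origin: centre of underside.
- fine_sieve: Blue sieve, finest mesh. Round frame, 32 mm high: wall 60 mm outside, 55 inside diameter, from z 8 to 32 mm, over a narrower skirt z 0 to 8 (51 mm diameter at the shoulder, 48 at the foot). The skirt drops into the top below, shoulder on its rim: 24 mm above the piece below, 2 mm play. Stands upright, loose, 60 g; grip across the wall from above. Origin: centre of underside.
- medium_sieve: Green sieve, medium mesh. Round frame, 32 mm high: wall 60 mm outside, 55 inside diameter, from z 8 to 32 mm, over a narrower skirt z 0 to 8 (51 mm diameter at the shoulder, 48 at the foot). The skirt drops into the top below, shoulder on its rim: 24 mm above the piece below, 2 mm play. Stands upright, loose, 60 g; grip across the wall from above. Origin: centre of underside.
- coarse_sieve: Yellow sieve, coarsest mesh. Round frame, 32 mm high: wall 60 mm outside, 55 inside diameter, from z 8 to 32 mm, over a narrower skirt z 0 to 8 (51 mm diameter at the shoulder, 48 at the foot). The skirt drops into the top below, shoulder on its rim: 24 mm above the piece below, 2 mm play. Stands upright, loose, 60 g; grip across the wall from above. Origin: centre of underside.
- counter: Bystander: round hand tally counter, 51 x 53 mm, 22 mm high. Origin: centre of the underside. Leave it alone.
- petri_dish: Bystander: clear shallow dish, 58 mm diameter, 13 mm high. Origin: centre of the underside. Leave it alone.
- reagent: Bystander: translucent whitish bottle with a white cap and a dark red label band, 64 mm diameter, 128 mm high. Origin: centre of the underside. Leave it alone.
- microscope_a: Fixed obstacle: white stereo microscope, 0.34 m tall, in the middle of the worktop. Its base reaches no nearer to the robot than x = 0.45 m. Two eyepieces overhang towards the robot as far as x = 0.40 m, between y = 0.02 and 0.17 m, at heights 0.22 to 0.34 m. When crossing with the gripper keep close to the robot (TCP no farther than x = 0.36 m) and about 0.3 m high. Origin: underside.
Not all that is in view belongs to the job. Leave any red look-alike of the medium_sieve alone.

How it is judged:
By the outcome, as a careful person would: the job done as asked, in the order asked, and still so for the second after the job is handed in, with the robot touching nothing.
It also fails if it takes over 125 s, if anything falls off the work surface, if the arm or the gripper's body presses on something with over 40 N, if the wrist force passes 120 N, or if a joint passes its speed limit or range.

ROBOT

A 6-joint arm with a two-finger parallel gripper is mounted at the origin on a cart in front of the work surface, level with it; the furniture and walls round the work are solid. World frame = base frame: x ahead of the robot, y to its left, z up, the work surface at z = 0. Lengths are in m, angles in rad, forces in N, time in s.
With the tool pointing down it reaches from about 0.325 to 0.85 m from the base axis. Payload 4.4 kg.
Tool frame: the origin (TCP) lies between the finger pads, 19 mm behind the fingertips; this is the grasp point; z points along the fingers, y is the line along which they close (so a half turn about z gives the same grasp; the last joint's range is limited). The gripper opens to 94 mm and grips with 3 to 60 N. Pads are 16 mm wide; open, the fingers measure 119 mm over their backs; the gripper's body (75 mm by 177 mm) begins 78 mm behind the grasp point.
Start: joints at [-1.343, 0.207, 1.542, -0, 1.393, -0.15], TCP at [0.212, -0.534, 0.224] pointing down, gripper open.
Joint ranges: [-2.73, 2.73], [-0.86, 2.22], [0.23, 2.46], [-1.11, 4.25], [0.08, 2.63], [-2.82, 2.82]. Speed limits (rad/s): [2.79, 2.79, 3.14, 3.14, 3.14, 3.14].

INTERFACE

Orientations are given as a rotation vector (axis times angle).
In Python, from cell import bot, camera, calibration, search_frame, cut_out, mark_of gives the robot as it stands.
- The arm moves only by the shell command python3 -m creep 'ROWS'. ROWS is JSON, a list of rows, each a list of 3 entries, a list of its own where there are three numbers: the finger opening in mm, from 0 to 94, then the shift along the tool's x, y, z each as a share of 100 mm, from -1 to 1, then the turn, a rotation vector about the tool's x, y, z each as a share of 0.5 rad, from -1 to 1. In form: [[jaw, [x, y, z], [ax, ay, az]], ...]. A call has 1 to 12 rows; each row is the pose to reach, as a shift and turn from the pose commanded when the call began, along the tool's axes at that moment; what a row does not reach only later rows make up. A row lasts 1/8 s, in which the tool goes at most 62.5 mm and 10.7 degrees, less where a joint would pass 70% of its speed; a pose out of reach is approached as far as the arm can. A call with a number of a shift or a turn outside -1 to 1 is refused whole. A call with a gripper value outside its range is refused whole. The fingers move at their own pace and stop on an object; the grip force is fixed at half the most. Time passes only in rows, so rows that repeat a pose let the fingers close. It gives the time, the measured TCP pose, the force, the opening and the grip force at its end, in the units of the state.
- bot.observe(): the state, without advancing time (a new reading comes with each control period).
- camera(name): name is "scene" or "top" or "wrist"; returns the picture (480x640x3 uint8, blue, green, red); there is no depth.
- calibration(name): a dict with "intrinsics" (3x3 intrinsics, pixels), "dist_coeffs" ([k1, k2, p1, p2, k3] as OpenCV has them; the pictures are not rectified), "world_from_camera" (4x4, takes a point from camera to world coordinates). Camera axes: x right, y up, looking along -z (the intrinsics and any distortion apply to the point x, -y, -z); pixel columns grow to the right and rows downward; lengths in m; the calibration is good to about 2 mm. A picture is of the moment at which its call begins: read the wrist's pose just before it. calibration takes no time and is no camera call; for the wrist camera it gives the pose at the moment of the call.
- bot.sign_off(): hands the job in; it is judged then, once.
Trained networks look in the newest picture that a camera, given by its name, has taken for a name from the list of things; names that differ only in an ending like _2 or _b are one class to them, and where a whole thing is asked for, a point or a joint stands for the part that bears it (a point fixed in the world has none). Each returns a list of dicts, best first, with "p" (0 to 1); they miss things now and then, are a little off and sometimes report something else, mostly with a low value. They report only what shows in the picture. A call takes as long as a camera call. They do not tell look-alikes from the thing itself.
- search_frame(camera, target): "pixel" ([column, row] in pixels, amid what is visible of it).
- cut_out(camera, target): "mask" (480x640 bool, what is visible of it) and "pixel" ([column, row] in pixels, amid what is visible of it).
- mark_of(camera, target): "pixel" ([column, row] in pixels: a listed point, or the origin of a listed thing).
The state is a dict: "time": time; "joint_positions": joint angles; "joint_vel": joint speeds; "joint_torque": joint torques, N m; "tcp_pos": TCP position; "orientation": TCP orientation; "ft_force": force on the tool from outside, world axes, zero at the start; "torque": the same for the moment, N m; "grip_width": finger opening in m; "finger_force": force on a finger pad.
Only numpy, scipy, OpenCV 4.12 (cv2) and the standard library are available. Lean on these libraries where they do the work, as an engineer would, in place of code of your own. Each camera call takes 0.05 s, during which the arm holds its last target. There are 200 camera calls.

## Working session

There is one attempt and no reset: what is moved stays moved. The work goes in short steps, Python scripts to look and compute and a shell command to move; the robot and the scene stay as the last step left them, time stands still between calls to the robot, and variables do not carry over. Pictures are saved under pics/ and viewed, at most 18 in all, crops included, and the job is handed in when it is done.

```bash
mkdir -p pics; ls
python3 - <<'E'
from cell import bot,camera,calibration,search_frame,cut_out,mark_of
import cv2,numpy as np
s=bot.observe();print(s['time'],s['tcp_pos'],s['orientation'],s['grip_width'])
for c in('scene','top'):
    cv2.imwrite(f'pics/{c}0.png',camera(c))
    print(c,np.round(calibration(c)['world_from_camera'],3).tolist())
    for t in('plate_seat','shaker_plate','pan','fine_sieve','medium_sieve','coarse_sieve','counter','petri_dish','reagent'):
        print(t,[(np.round(d['pixel'],1).tolist(),round(d['p'],2)) for d in mark_of(c,t)])
E
```

```text
pics
0.0 [ 0.21194544 -0.53370921  0.22310439] [-3.08351036e+00 -5.89519309e-01  1.04641076e-04] 0.09394674566159207
scene [[-0.439, 0.488, -0.754, -0.696], [-0.899, -0.239, 0.368, 0.697], [-0.001, 0.839, 0.544, 0.871], [0.0, 0.0, 0.0, 1.0]]
plate_seat []
shaker_plate []
pan []
fine_sieve [([223.0, 276.5], 0.8)]
medium_sieve [([290.3, 276.1], 0.92), ([153.6, 301.7], 0.9)]
coarse_sieve []
counter [([271.5, 246.6], 0.74)]
petri_dish [([362.2, 262.8], 0.69)]
reagent [([388.0, 218.5], 0.95)]
top [[-0.088, 0.974, -0.209, 0.234], [-0.996, -0.086, 0.018, 0.123], [-0.001, 0.21, 0.978, 1.195], [0.0, 0.0, 0.0, 1.0]]
plate_seat [([453.9, 257.0], 0.89)]
shaker_plate [([451.5, 258.8], 0.57)]
pan [([404.6, 255.9], 0.57)]
fine_sieve [([207.9, 249.6], 0.81)]
medium_sieve [([261.9, 264.5], 0.91), ([135.2, 265.6], 0.9)]
coarse_sieve [([504.0, 251.6], 0.74)]
counter [([257.9, 214.9], 0.72)]
petri_dish [([329.7, 282.4], 0.66), ([206.9, 248.2], 0.54)]
reagent [([401.8, 200.7], 0.68)]
```

View pics/top0.png

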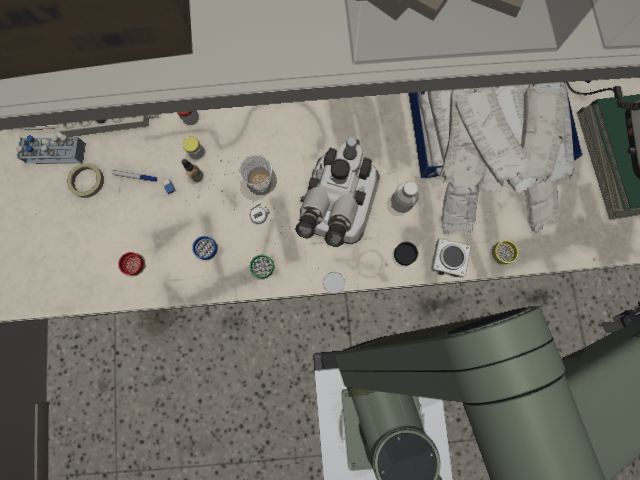

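View pics/scene0.png

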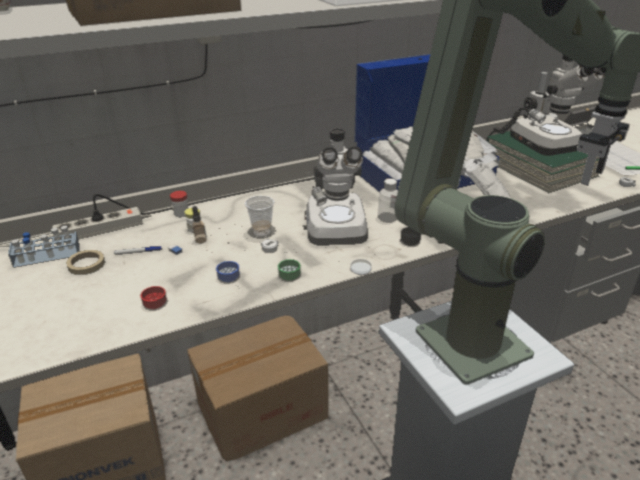

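Top picture: black pan at (405,254), shaker at (452,257), yellow at (505,252), blue at (205,247), green at (262,266). The red one at (131,264) is the look-alike. The second blue/green candidates are the dish at (334,282) and that red one.

```bash
cat > h.py <<'E'
from cell import bot,camera,calibration,search_frame,cut_out,mark_of
import cv2,numpy as np
from scipy.spatial.transform import Rotation as R
def ray(c,px,z,C=None):
    C=C or calibration(c);T=np.array(C['world_from_camera'])
    u=cv2.undistortPoints(np.array(px,float).reshape(-1,1,2),np.array(C['intrinsics']),np.array(C['dist_coeffs'])).reshape(-1,2)
    d=np.c_[u[:,0],-u[:,1],-np.ones(len(u))]@T[:3,:3].T
    return T[:3,3]+d*((z-T[2,3])/d[:,2])[:,None]
def toolshift(p,yaw=None):
    "world point -> tool shift, share of 100 mm, from the measured pose"
    s=bot.observe();return np.round(R.from_rotvec(s['orientation']).inv().apply(np.array(p)-s['tcp_pos'])/0.1,3)
E
python3 - <<'E'
from h import *
im=camera('top')
Z=dict(plate_seat=.026,shaker_plate=0)
for t in('plate_seat','shaker_plate','pan','fine_sieve','medium_sieve','coarse_sieve','counter','petri_dish','reagent'):
    for d in mark_of('top',t)[:2]: print(t,d['pixel'],ray('top',d['pixel'],Z.get(t,0)).round(4)[0])
    if t!='plate_seat':
        for d in cut_out('top',t)[:2]:
            ys,xs=np.nonzero(d['mask']);p=[(xs.min()+xs.max())/2,(ys.min()+ys.max())/2]
            print('  mask',p,len(xs),ray('top',p,.02).round(4)[0],np.ptp(xs),np.ptp(ys))
s=bot.observe();print(R.from_rotvec(s['orientation']).as_matrix().round(3),calibration('wrist'))
E
```

```text
plate_seat [451.5, 259.1] [ 0.3993 -0.226   0.026 ]
shaker_plate [451.8, 260.1] [ 0.4002 -0.2342  0.    ]
  mask [np.float64(451.0), np.float64(256.5)] 1171 [ 0.4072 -0.2275  0.02  ] 38 39
pan [404.5, 255.8] [ 0.4232 -0.1088  0.    ]
  mask [np.float64(406.0), np.float64(253.0)] 433 [ 0.4271 -0.1098  0.02  ] 24 22
fine_sieve [206.9, 248.9] [0.4888 0.419  0.    ]
fine_sieve [450.4, 258.0] [ 0.4062 -0.2313  0.    ]
  mask [np.float64(261.5), np.float64(266.5)] 444 [0.4249 0.2722 0.02  ] 23 23
medium_sieve [261.4, 266.2] [0.4289 0.275  0.    ]
medium_sieve [134.5, 265.1] [0.4615 0.6166 0.    ]
  mask [np.float64(261.5), np.float64(266.0)] 386 [0.4262 0.2722 0.02  ] 23 22
  mask [np.float64(130.5), np.float64(263.5)] 458 [0.4629 0.6191 0.02  ] 25 23
coarse_sieve [503.6, 252.7] [ 0.4076 -0.378   0.    ]
coarse_sieve [408.0, 256.7] [ 0.4199 -0.1178  0.    ]
  mask [np.float64(504.5), np.float64(252.0)] 493 [ 0.4063 -0.3724  0.02  ] 25 24
  mask [np.float64(405.5), np.float64(196.5)] 671 [ 0.5818 -0.1281  0.02  ] 27 31
  mask [np.float64(258.5), np.float64(214.0)] 256 [0.5679 0.2719 0.02  ]
[... 260 characters left out ...]
28 31
[[ 0.929  0.369  0.   ]
 [ 0.369 -0.929 -0.   ]
 [ 0.     0.    -1.   ]] {'intrinsics': array([[400.00700943,   0.        , 317.71532125],
       [  0.        , 400.00700943, 236.25722402],
       [  0.        ,   0.        ,   1.        ]]), 'dist_coeffs': array([-0.07553499,  0.        ,  0.        ,  0.        ,  0.        ]), 'world_from_camera': array([[ 3.68442573e-01,  9.03739442e-01,  2.17956627e-01,
         2.74286422e-01],
       [-9.29650432e-01,  3.58077431e-01,  8.67791898e-02,
        -5.09876286e-01],
       [ 3.80427446e-04, -2.34596620e-01,  9.72092733e-01,
         3.85244193e-01],
       [ 0.00000000e+00,  0.00000000e+00,  0.00000000e+00,
         1.00000000e+00]])}
```

```bash
python3 -m creep '[[94,[0.78,-0.67,0],[0,0,0]],[94,[0.78,-0.67,0],[0,0,0]],[94,[0.78,-0.67,0],[0,0,0]]]'
python3 -m creep '[[94,[0.78,-0.67,0],[0,0,0]],[94,[0.78,-0.67,0],[0,0,0]],[94,[0.78,-0.67,0],[0,0,0]]]'
python3 -m creep '[[94,[0.78,-0.67,0],[0,0,0]],[94,[0.78,-0.67,0],[0,0,0]],[94,[0.78,-0.67,0],[0,0,0]]]'
python3 -m creep '[[94,[0.78,-0.67,0],[0,0,0.756]],[94,[0.78,-0.67,0],[0,0,0.756]],[94,[0.78,-0.67,0],[0,0,0.756]],[94,[0.78,-0.67,0],[0,0,0.756]],[94,[0.78,-0.67,0],[0,0,0.756]]]'
cat >> h.py <<'E'
def circ(col,zr=.032,r=None,hint=None,save=None):
    "rim circle centre in world from wrist picture via colour mask -> hull -> ellipse"
    pass
def look(names,fn,c='wrist'):
    C=calibration(c);im=camera(c);cv2.imwrite(fn,im)
    for t in names:
        z0=.026 if t=='plate_seat' else 0
        for d in mark_of(c,t)[:2]: print(t,round(d['p'],2),np.round(d['pixel'],1),ray(c,d['pixel'],z0,C).round(4)[0])
        if t!='plate_seat':
            for d in cut_out(c,t)[:2]:
                m=d['mask'].astype(np.uint8);k=max(cv2.findContours(m,0,2)[0],key=cv2.contourArea);h=cv2.convexHull(k).reshape(-1,2)
                w=ray(c,h,.032,C)[:,:2];o,r=cv2.minEnclosingCircle((w*1e3).astype(np.float32));print('   mask',round(d['p'],2),np.round(d['pixel'],1),np.round(o,1),round(r,1),'bbox',(w.min(0)*1e3).round(1),(w.max(0)*1e3).round(1))
    return im,C
E
python3 - <<'E'
from h import *
s=bot.observe();print(s['time'],s['tcp_pos'],s['joint_positions'].round(2) if hasattr(s['joint_positions'],'round') else s['joint_positions'],R.from_rotvec(s['orientation']).as_matrix()[:,0].round(3))
look(['plate_seat','shaker_plate','pan','coarse_sieve'],'pics/w1.png')
E
```

```text
time: 2.28
tcp_pos: [0.2609, -0.4413, 0.2243]
orientation: [-3.084, -0.595, -0.0]
ft_force: [-0.9, -0.0, 0.5]
grip_width: 0.094
finger_force: 0.0
time: 2.65
tcp_pos: [0.3083, -0.3514, 0.2245]
orientation: [3.084, 0.594, 0.0]
ft_force: [0.6, -0.5, 0.2]
grip_width: 0.0938
finger_force: 0.0
time: 3.02
tcp_pos: [0.3561, -0.2613, 0.2245]
orientation: [3.084, 0.594, 0.0]
ft_force: [-0.4, -0.4, 0.0]
grip_width: 0.094
finger_force: 0.0
time: 3.65
tcp_pos: [0.4031, -0.1719, 0.2243]
orientation: [3.141, -0.002, -0.0]
ft_force: [-0.4, 0.3, 0.4]
grip_width: 0.0938
finger_force: 0.0
3.65 [ 0.40309153 -0.17192447  0.22430866] [-0.6  -0.09  1.86 -0.    1.38  0.97] [ 1.    -0.001 -0.   ]
plate_seat 0.95 [378.4 215.3] [ 0.403 -0.228  0.026]
shaker_plate 0.63 [377.2 209.6] [ 0.4038 -0.2307  0.    ]
   mask 0.64 [379.6 210.8] [ 406.6 -227.1] 57.3 bbox [ 355.3 -278.8] [ 458.3 -175.5]
pan 0.75 [248.6 186.8] [ 0.4264 -0.1059  0.    ]
   mask 0.56 [248.4 190.2] [ 425.6 -109.6] 31.2 bbox [ 395.4 -140.1] [456.1 -79.1]
coarse_sieve 0.92 [522.3 209.8] [ 0.4038 -0.3764  0.    ]
   mask 0.62 [ 63.  246.4] [373.7  71. ] 31.2 bbox [347.   40.9] [402.8 102.1]
   mask 0.55 [531.9 214.8] [ 404.9 -367.7] 35.6 bbox [ 374.  -403.2] [ 437.4 -332.9]
```

View pics/w1.png

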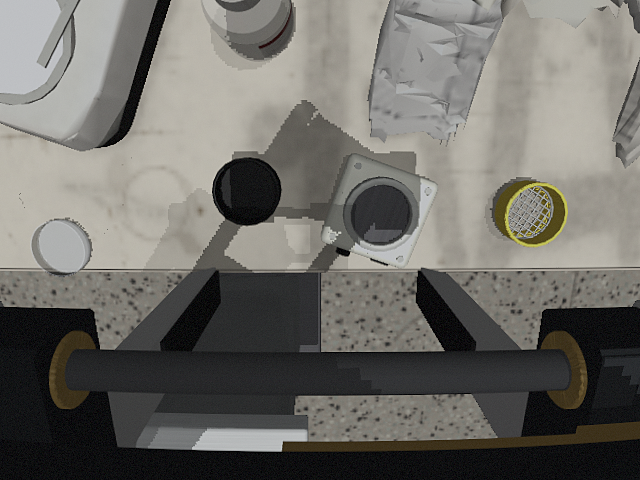

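The wrist picture shows the pan at (247,190), the collar at (381,212), the yellow sieve at (535,213) and the dish at (62,246). I'll refine the circle centres on a rectified plane.

```bash
cat >> h.py <<'E'
def rim(im,C,guess,z,r,half=.055,ppm=4000,fn=None):
    "orthophoto of plane z about guess, circle of radius r (m): returns world xy. rows:-x, cols:-y"
    n=int(2*half*ppm);a=np.arange(n)/ppm-half
    X,Y=np.meshgrid(guess[0]-a,guess[1]-a,indexing='ij')
    T=np.array(C['world_from_camera']);P=np.stack([X,Y,np.full_like(X,z)],-1).reshape(-1,3)
    q=(P-T[:3,3])@T[:3,:3]*[1,-1,-1]
    uv=cv2.projectPoints(q,np.zeros(3),np.zeros(3),np.array(C['intrinsics']),np.array(C['dist_coeffs']))[0].reshape(n,n,2).astype(np.float32)
    o=cv2.remap(im,uv,None,cv2.INTER_LINEAR)
    g=cv2.GaussianBlur(o,(0,0),3).astype(np.float32)
    gx=cv2.Sobel(g,cv2.CV_32F,1,0);gy=cv2.Sobel(g,cv2.CV_32F,0,1)
    t=np.linspace(0,2*np.pi,180,endpoint=False);best=[]
    for rr in np.arange(r-.0015,r+.0016,.0005):
        K=int(rr*ppm)+3;kx=np.zeros((2*K+1,2*K+1),np.float32);ky=kx.copy()
        for s in t:
            i,j=int(round(K+rr*ppm*np.sin(s))),int(round(K+rr*ppm*np.cos(s)));kx[i,j]=np.cos(s);ky[i,j]=np.sin(s)
        sc=sum(abs(cv2.filter2D(gx[...,c],-1,kx)+cv2.filter2D(gy[...,c],-1,ky)) for c in range(3))
        m=K;sc[:m]=0;sc[-m:]=0;sc[:,:m]=0;sc[:,-m:]=0
        i,j=np.unravel_index(sc.argmax(),sc.shape);best.append((float(sc.max()),round(rr,4),round(guess[0]-a[i],4),round(guess[1]-a[j],4),i,j))
    best.sort(reverse=True)
    if fn:
        for d in best[:1]: cv2.circle(o,(int(d[5]),int(d[4])),int(d[1]*ppm),(255,0,255),1)
        cv2.imwrite(fn,o)
    return [(b[1],float(b[2]),float(b[3]),round(b[0])) for b in best[:3]]
E
python3 - <<'E'
from h import *
C=calibration('wrist');im=cv2.imread('pics/w1.png')
print('pan',rim(im,C,(.426,-.110),.032,.030,fn='pics/a.png'))
print('col out',rim(im,C,(.404,-.228),.034,.034,fn='pics/b.png'))
print('col in',rim(im,C,(.404,-.228),.034,.0275,fn='pics/d.png'))
print('yel',rim(im,C,(.405,-.373),.032,.030,fn='pics/c.png'))
cv2.imwrite('pics/m1.png',np.vstack([np.hstack([cv2.imread(f'pics/{k}.png')[::2,::2] for k in p]) for p in('ab','dc')]))
E
```

```text
pan [(np.float64(0.0305), 0.4258, -0.1072, 50554), (np.float64(0.031), 0.4258, -0.1078, 49373), (np.float64(0.03), 0.4255, -0.1068, 43692)]
col out [(np.float64(0.034), 0.4055, -0.227, 23702), (np.float64(0.0345), 0.4055, -0.227, 23212), (np.float64(0.035), 0.4048, -0.2268, 17944)]
col in [(np.float64(0.0275), 0.4048, -0.2275, 32246), (np.float64(0.028), 0.4048, -0.2275, 29997), (np.float64(0.027), 0.4045, -0.2278, 26346)]
yel [(np.float64(0.03), 0.4048, -0.3718, 22458), (np.float64(0.0305), 0.4048, -0.3715, 21381), (np.float64(0.0295), 0.4048, -0.3718, 16868)]
```

View pics/m1.png

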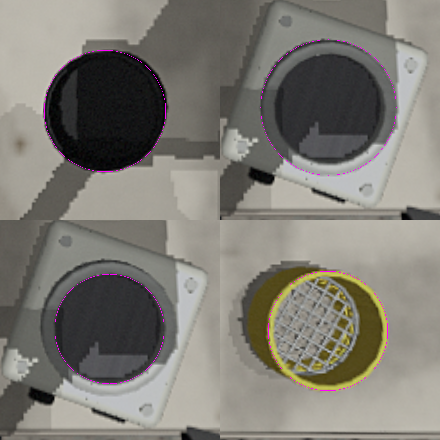

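The fits sit well on the rims: pan (0.4256,-0.1075), collar (0.405,-0.2273), yellow (0.4048,-0.3718). Going to grip the pan.

```bash
python3 -m creep '[[84,[0.225,-0.644,0],[0,0,0]],[84,[0.225,-0.644,0],[0,0,0]],[84,[0.225,-0.644,0.5],[0,0,0]],[84,[0.225,-0.644,1],[0,0,0]],[84,[0.225,-0.644,1],[0,0,0]],[84,[0.225,-0.644,1],[0,0,0]]]'
python3 - <<'E'
from h import *
C=calibration('wrist');im=camera('wrist');cv2.imwrite('pics/w2.png',im)
print(bot.observe()['tcp_pos'],rim(im,C,(.426,-.108),.032,.030))
E
```

```text
time: 4.8
tcp_pos: [0.4268, -0.1068, 0.1258]
orientation: [3.14, -0.001, 0.003]
ft_force: [0.1, 0.2, 0.4]
grip_width: 0.0839
finger_force: 0.0
[ 0.42746921 -0.10701443  0.12648901] [(np.float64(0.0305), 0.4262, -0.1085, 42151), (np.float64(0.031), 0.4265, -0.1085, 41702), (np.float64(0.03), 0.4255, -0.1085, 37545)]
```

```bash
python3 -m creep '[[84,[-0.01,0,0.5],[0,0,0]],[84,[-0.01,0,0.8],[0,0,0]],[84,[-0.01,0,0.96],[0,0,0]],[84,[-0.01,0,0.96],[0,0,0]],[84,[-0.01,0,0.96],[0,0,0]],[50,[-0.01,0,0.96],[0,0,0]],[50,[-0.01,0,0.96],[0,0,0]],[50,[-0.01,0,0.96],[0,0,0]],[50,[-0.01,0,0.96],[0,0,0]],[50,[-0.01,0,0.96],[0,0,0]],[50,[-0.01,0,0.96],[0,0,0]]]'
python3 -m creep '[[50,[0,0,-0.2],[0,0,0]],[50,[0,0,-0.6],[0,0,0]],[50,[0,0,-0.8],[0,0,0]],[50,[0,0,-0.8],[0,0,0]],[50,[0,0,-0.8],[0,0,0]]]'
python3 - <<'E'
from h import *
p=[bot.observe()['tcp_pos']]
C=calibration('wrist');im=camera('wrist');p.append(bot.observe()['tcp_pos']);cv2.imwrite('pics/w3.png',im)
z=p[0][2]-.0295+.032
print(p,rim(im,C,(p[0][0],p[0][1]),z,.030,fn='pics/a.png'))
E
```

```text
time: 6.22
tcp_pos: [0.4252, -0.1061, 0.0288]
orientation: [3.141, -0.0, 0.001]
ft_force: [-1.0, -0.4, 5.4]
grip_width: 0.0599
finger_force: 30.0
time: 6.85
tcp_pos: [0.4237, -0.1054, 0.107]
orientation: [-3.141, 0.0, 0.003]
ft_force: [-0.1, 0.2, -0.5]
grip_width: 0.0595
finger_force: 30.0
[array([ 0.42374467, -0.10538338,  0.10703174]), array([ 0.42350524, -0.10526895,  0.10673233])] [(np.float64(0.0315), 0.4257, -0.1056, 23820), (np.float64(0.031), 0.4257, -0.1059, 21702), (np.float64(0.0305), 0.427, -0.1074, 19811)]
```

View pics/w3.png

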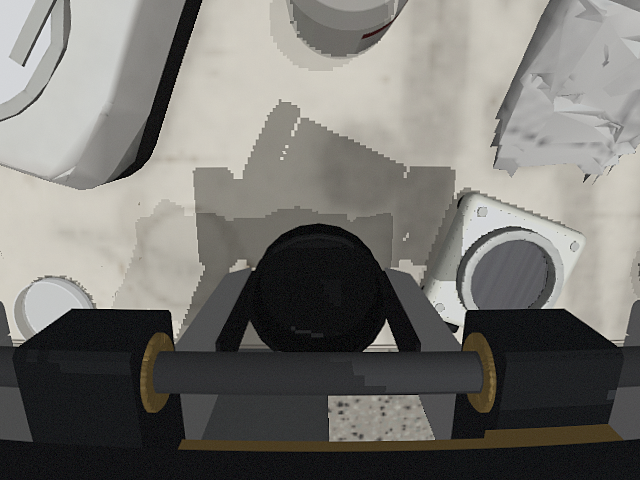

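The pan is held level, with its rim at (320,290) between the pads; the collar is clear at (507,270). Carrying it over and lowering gently.

```bash
python3 -m creep '[[50,[-0.1,0.5,0],[0,0,0]],[50,[-0.2,1,0],[0,0,0]],[50,[-0.2,1,0],[0,0,0]],[50,[-0.2,1,0],[0,0,0]]]'
python3 -m creep '[[50,[0,0.215,0],[0,0,0]],[50,[0,0.215,0],[0,0,0]],[50,[0,0.215,0.2],[0,0,0]],[50,[0,0.215,0.4],[0,0,0]],[50,[0,0.215,0.4],[0,0,0]],[50,[0,0.215,0.4],[0,0,0]]]'
python3 - <<'E'
from h import *
P=np.array([bot.observe()['tcp_pos']])
C=calibration('wrist');im=camera('wrist');P=np.vstack([P,bot.observe()['tcp_pos']]);cv2.imwrite('pics/w4.png',im)
print(P,rim(im,C,P[0][:2],P[0][2]+.003,.030,fn='pics/a.png'),rim(im,C,(.405,-.228),.034,.034,fn='pics/b.png'))
cv2.imwrite('pics/m2.png',np.hstack([im[150:450,200:440],cv2.resize(cv2.imread('pics/a.png'),(300,300)),cv2.resize(cv2.imread('pics/b.png'),(260,300))]))
E
```

```text
time: 7.4
tcp_pos: [0.4038, -0.2049, 0.107]
orientation: [-3.139, 0.002, 0.003]
ft_force: [-0.2, -0.8, -0.2]
grip_width: 0.0598
finger_force: 30.0
time: 8.15
tcp_pos: [0.4052, -0.2274, 0.0688]
orientation: [3.141, 0.0, 0.001]
ft_force: [0.7, 0.2, -0.6]
grip_width: 0.0599
finger_force: 30.0
[[ 0.40520966 -0.22744216  0.06881032]
 [ 0.40541821 -0.22769428  0.06909644]] [(np.float64(0.0315), 0.4077, -0.2279, 25938), (np.float64(0.031), 0.407, -0.2277, 24216), (np.float64(0.0305), 0.4062, -0.2279, 22742)] [(np.float64(0.0325), 0.3993, -0.228, 17866), (np.float64(0.033), 0.3988, -0.228, 17769), (np.float64(0.0335), 0.3983, -0.228, 17198)]
```

View pics/m2.png

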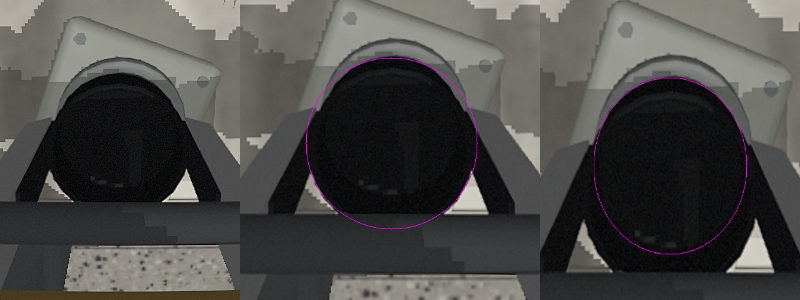

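The pan is centred over the collar, with the collar's far arc concentric behind it. Lowering.

```bash
python3 -m creep '[[50,[0,0,0.05],[0,0,0]],[50,[0,0,0.1],[0,0,0]],[50,[0,0,0.13],[0,0,0]],[50,[0,0,0.14],[0,0,0]],[50,[0,0,0.14],[0,0,0]],[50,[0,0,0.14],[0,0,0]]]'
```

```text
time: 8.95
tcp_pos: [0.4046, -0.2273, 0.0548]
orientation: [-3.141, 0.0, 0.001]
ft_force: [-1.7, 2.5, 5.7]
grip_width: 0.0598
finger_force: 30.0
```

```bash
python3 -m creep '[[60,[0,0,0],[0,0,0]],[70,[0,0,0],[0,0,0]],[84,[0,0,0],[0,0,0]],[84,[0,0,0],[0,0,0]],[84,[0,0,-0.3],[0,0,0]],[84,[0,0,-0.6],[0,0,0]],[84,[0,0,-1],[0,0,0]],[84,[0,0,-1],[0,0,0]],[84,[0,0,-1],[0,0,0]]]'
python3 -m creep '[[84,[0,0,-0.6],[0,0,0]],[84,[0,0,-0.6],[0,0,0]],[84,[0,0,-0.6],[0,0,0]]]'
python3 - <<'E'
from h import *
C=calibration('wrist');im=camera('wrist');cv2.imwrite('pics/w5.png',im)
print('pan',rim(im,C,(.405,-.227),.058,.030,fn='pics/a.png'),'col',rim(im,C,(.405,-.228),.034,.034,fn='pics/b.png'))
cv2.imwrite('pics/m3.png',np.hstack([cv2.resize(im,(400,300)),cv2.resize(cv2.imread('pics/a.png'),(300,300))]))
E
python3 -m creep '[[94,[-0.3,-0.5,-0.4],[0,0,0]],[94,[-0.45,-1,-0.85],[0,0,0]],[94,[-0.45,-1,-0.85],[0,0,0]],[94,[-0.45,-1,-0.85],[0,0,0]]]'
```

```text
time: 10.07
tcp_pos: [0.4043, -0.227, 0.1536]
orientation: [-3.141, 0.0, 0.001]
ft_force: [-0.1, -0.2, -0.2]
grip_width: 0.0841
finger_force: 0.0
time: 10.45
tcp_pos: [0.404, -0.2267, 0.2126]
orientation: [-3.14, 0.0, 0.003]
ft_force: [-0.2, 0.5, -1.1]
grip_width: 0.0837
finger_force: 0.0
pan [(np.float64(0.0305), 0.4052, -0.2275, 42845), (np.float64(0.031), 0.4055, -0.2278, 40728), (np.float64(0.03), 0.4048, -0.2275, 35890)] col [(np.float64(0.033), 0.4003, -0.2278, 41840), (np.float64(0.0325), 0.4, -0.2275, 38766), (np.float64(0.0335), 0.4005, -0.228, 37049)]
time: 11.0
tcp_pos: [0.3596, -0.1271, 0.2984]
orientation: [3.141, 0.001, -0.001]
ft_force: [0.1, -0.1, 0.0]
grip_width: 0.0942
finger_force: 0.0
```

View pics/m3.png

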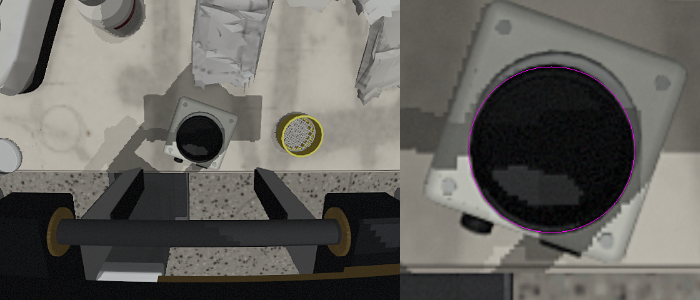

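The pan sits upright in the collar at (0.4052,-0.2276); its rim fits radius 30 at seated height. Crossing to the blue and green sieves.

```bash
python3 -m creep '[[94,[0,-0.6,0],[0,0,0]],[94,[0,-1,0],[0,0,0]],[94,[0,-1,0],[0,0,0]]]'
python3 -m creep '[[94,[0,-0.6,0],[0,0,0]],[94,[0,-1,0],[0,0,0]],[94,[0,-1,0],[0,0,0]]]'
python3 -m creep '[[94,[0,-0.6,0],[0,0,0]],[94,[0,-1,0],[0,0,0]],[94,[0,-1,0],[0,0,0]]]'
python3 -m creep '[[94,[0,-0.6,0],[0,0,0]],[94,[0,-1,0],[0,0,0]],[94,[0,-1,0],[0,0,0]]]'
python3 -m creep '[[94,[0.4,-0.3,0],[0,0,0]],[94,[0.8,-0.75,0.6],[0,0,0]],[94,[0.8,-0.75,0.6],[0,0,0]],[94,[0.8,-0.75,0.6],[0,0,0]]]'
python3 - <<'E'
from h import *
print(bot.observe()['joint_positions'])
im,C=look(['fine_sieve','medium_sieve'],'pics/w6.png')
print('blue',rim(im,C,(.488,.418),.032,.030,fn='pics/a.png'),'green',rim(im,C,(.428,.273),.032,.030,fn='pics/b.png'))
cv2.imwrite('pics/m4.png',np.hstack([cv2.resize(im,(400,300)),cv2.resize(cv2.imread('pics/a.png'),(200,200)).repeat(1,0) if 0 else cv2.copyMakeBorder(cv2.resize(cv2.imread('pics/a.png'),(200,200)),0,100,0,0,0),cv2.copyMakeBorder(cv2.resize(cv2.imread('pics/b.png'),(200,200)),0,100,0,0,0)]))
E
```

```text
time: 11.38
tcp_pos: [0.3591, -0.0263, 0.2969]
orientation: [-3.14, -0.005, 0.006]
ft_force: [-0.2, -0.4, 0.3]
grip_width: 0.0942
finger_force: 0.0
time: 11.75
tcp_pos: [0.3597, 0.073, 0.2977]
orientation: [3.141, 0.004, -0.005]
ft_force: [0.1, -0.0, -0.0]
grip_width: 0.0939
finger_force: 0.0
time: 12.12
tcp_pos: [0.3603, 0.1724, 0.298]
orientation: [3.14, 0.002, -0.003]
ft_force: [0.0, -0.5, 0.1]
grip_width: 0.0941
finger_force: 0.0
time: 12.5
tcp_pos: [0.3608, 0.2719, 0.2982]
orientation: [3.14, 0.001, -0.002]
ft_force: [-0.3, -0.1, -0.1]
grip_width: 0.0941
finger_force: 0.0
time: 13.0
tcp_pos: [0.4404, 0.3446, 0.2365]
orientation: [3.138, -0.004, -0.007]
ft_force: [0.3, 0.9, 0.2]
grip_width: 0.0938
finger_force: 0.0
[ 5.09922500e-01  1.67747088e-01  1.56153663e+00 -1.33349121e-03
  1.41813084e+00  2.08362506e+00]
fine_sieve 0.85 [240.2 157.8] [0.4899 0.4189 0.    ]
   mask 0.86 [234.6 157.9] [490.  420.7] 31.8 bbox [458.6 389.6] [518.7 451.6]
medium_sieve 0.91 [ 50.9 185. ] [0.4657 0.6167 0.    ]
medium_sieve 0.83 [388.6 222.5] [0.4245 0.271  0.    ]
   mask 0.94 [396.5 231.2] [426.6 274. ] 32.3 bbox [394.6 242.8] [457.1 303.8]
   mask 0.61 [ 32.1 186.8] [465.8 611.9] 37.5 bbox [432.7 574.6] [494.1 649.3]
blue [(np.float64(0.031), 0.489, 0.42, 28163), (np.float64(0.0305), 0.489, 0.4205, 25489), (np.float64(0.03), 0.4898, 0.4188, 24888)] green [(np.float64(0.0305), 0.4275, 0.275, 24929), (np.float64(0.031), 0.427, 0.275, 24292), (np.float64(0.0315), 0.4262, 0.2745, 23267)]
```

View pics/m4.png

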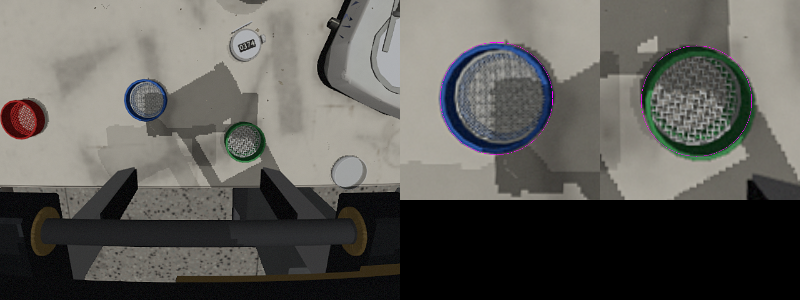

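Wrist view, at half size: blue at (146,98), green at (244,141), red look-alike at (20,118), counter (245,43), dish (348,171). For the medium sieve there are two candidates, (392,225) and (32,187) at full size. The enlarged crop shows the first is green, so it fits; the second is red and stays put. Now the blue one.

```bash
python3 -m creep '[[84,[0.3,-0.5,0],[0,0,0]],[84,[0.49,-0.754,0.2],[0,0,0]],[84,[0.49,-0.754,0.7],[0,0,0]],[84,[0.49,-0.754,1],[0,0,0]],[84,[0.49,-0.754,1],[0,0,0]],[84,[0.49,-0.754,1],[0,0,0]]]'
python3 - <<'E'
from h import *
P=[bot.observe()['tcp_pos']]
C=calibration('wrist');im=camera('wrist');P+=[bot.observe()['tcp_pos']];cv2.imwrite('pics/w7.png',im)
print(P,rim(im,C,(.489,.420),.032,.030,fn='pics/a.png'))
E
```

```text
time: 14.0
tcp_pos: [0.49, 0.4235, 0.1417]
orientation: [-3.14, 0.0, -0.005]
ft_force: [-0.4, 0.7, 1.2]
grip_width: 0.0839
finger_force: 0.0
[array([0.48998422, 0.42354837, 0.14174977]), array([0.4903393 , 0.42381754, 0.14228773])] [(np.float64(0.031), 0.49, 0.4212, 24334), (np.float64(0.0305), 0.49, 0.4212, 22757), (np.float64(0.03), 0.4912, 0.422, 21081)]
```

```bash
python3 -m creep '[[84,[0,0.022,0.4],[0,0,0]],[84,[0,0.022,0.7],[0,0,0]],[84,[0,0.022,0.9],[0,0,0]],[84,[0,0.022,0.9],[0,0,0]],[84,[0,0.022,0.9],[0,0,0]],[84,[0,0.022,0.9],[0,0,0]]]'
python3 -c "
from h import *
print([bot.observe()['tcp_pos'],(camera('wrist'),bot.observe()['tcp_pos'])[1]])"
```

```text
time: 14.8
tcp_pos: [0.4901, 0.4217, 0.0512]
orientation: [-3.14, 0.0, -0.005]
ft_force: [0.1, 0.1, 1.0]
grip_width: 0.0836
finger_force: 0.0
[array([0.4900909 , 0.42167591, 0.05118736]), array([0.48987115, 0.4215155 , 0.05091835])]
```

```bash
python3 -m creep '[[84,[0,0,0.15],[0,0,0]],[84,[0,0,0.218],[0,0,0]],[84,[0,0,0.218],[0,0,0]],[84,[0,0,0.218],[0,0,0]],[50,[0,0,0.218],[0,0,0]],[50,[0,0,0.218],[0,0,0]],[50,[0,0,0.218],[0,0,0]],[50,[0,0,0.218],[0,0,0]],[50,[0,0,0.218],[0,0,0]],[50,[0,0,0.218],[0,0,0]]]'
python3 -m creep '[[50,[0,0,-0.2],[0,0,0]],[50,[0,0,-0.6],[0,0,0]],[50,[0,0,-0.8],[0,0,0]],[50,[0,0,-0.8],[0,0,0]],[50,[0,0,-0.8],[0,0,0]]]'
python3 - <<'E'
from h import *
P=[bot.observe()['tcp_pos']]
C=calibration('wrist');im=camera('wrist');P+=[bot.observe()['tcp_pos']];cv2.imwrite('pics/w8.png',im)
print(P,rim(im,C,P[0][:2],P[0][2]+.003,.030,fn='pics/a.png'))
cv2.imwrite('pics/m5.png',np.hstack([cv2.resize(im,(400,300)),cv2.resize(cv2.imread('pics/a.png'),(300,300))]))
E
```

```text
time: 16.1
tcp_pos: [0.489, 0.4209, 0.0277]
orientation: [-3.141, 0.0, -0.001]
ft_force: [0.2, -0.1, 1.5]
grip_width: 0.0596
finger_force: 30.0
time: 16.73
tcp_pos: [0.488, 0.4203, 0.1063]
orientation: [3.14, -0.0, -0.003]
ft_force: [-0.3, -0.6, -1.1]
grip_width: 0.0601
finger_force: 30.0
[array([0.48800695, 0.42025864, 0.10633575]), array([0.48767839, 0.42003002, 0.10567955])] [(np.float64(0.0315), 0.4895, 0.4198, 16139), (np.float64(0.031), 0.4888, 0.4198, 13443), (np.float64(0.0305), 0.4725, 0.4423, 11425)]
```

View pics/m5.png

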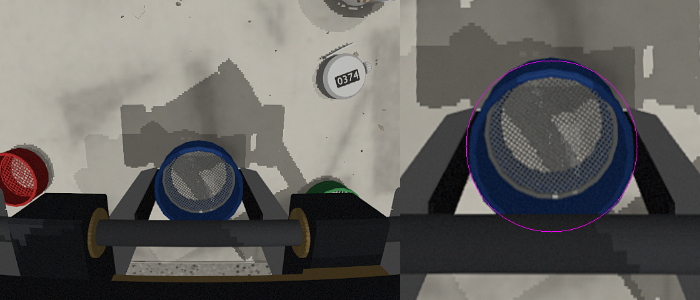

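Blue is held level and centred. Carrying it across at 0.3 m height.

```bash
python3 -m creep '[[50,[0,0,-0.5],[0,0,0]],[50,[0,0,-1],[0,0,0]],[50,[0,0,-1],[0,0,0]]]'
python3 -m creep '[[50,[-0.4,0.2,-0.4],[0,0,0]],[50,[-0.9,0.4,-0.92],[0,0,0]],[50,[-0.9,0.4,-0.92],[0,0,0]],[50,[-0.9,0.4,-0.92],[0,0,0]]]'
python3 -m creep '[[50,[-0.38,0.6,0],[0,0,0]],[50,[-0.38,1,0],[0,0,0]],[50,[-0.38,1,0],[0,0,0]]]'
python3 -m creep '[[50,[0,0.6,0],[0,0,0]],[50,[0,1,0],[0,0,0]],[50,[0,1,0],[0,0,0]]]'
python3 -m creep '[[50,[0,0.6,0],[0,0,0]],[50,[0,1,0],[0,0,0]],[50,[0,1,0],[0,0,0]]]'
python3 -m creep '[[50,[0,0.6,0],[0,0,0]],[50,[0,1,0],[0,0,0]],[50,[0,1,0],[0,0,0]]]'
python3 -m creep '[[50,[0,0.6,0],[0,0,0]],[50,[0,1,0],[0,0,0]],[50,[0,1,0],[0,0,0]]]'
python3 -m creep '[[50,[0.2,0.5,0],[0,0,0]],[50,[0.45,1,0.6],[0,0,0]],[50,[0.45,1,1],[0,0,0]],[50,[0.45,1,1],[0,0,0]],[50,[0.45,1,1],[0,0,0]]]'
python3 -c "
from h import *
s=bot.observe();print(s['tcp_pos'],toolshift([.4052,-.2276,.100]))
camera('wrist');print(toolshift([.4052,-.2276,.100]))"
```

```text
time: 17.15
tcp_pos: [0.4912, 0.4224, 0.2118]
orientation: [-3.137, 0.0, -0.011]
ft_force: [-0.2, -0.1, -1.0]
grip_width: 0.0598
finger_force: 30.0
time: 17.65
tcp_pos: [0.3985, 0.3807, 0.2982]
orientation: [3.141, 0.0, -0.001]
ft_force: [-0.7, -0.4, -0.4]
grip_width: 0.0599
finger_force: 30.0
time: 18.02
tcp_pos: [0.3604, 0.2786, 0.2965]
orientation: [3.139, -0.006, -0.007]
ft_force: [0.7, -0.7, 0.3]
grip_width: 0.0596
finger_force: 30.0
time: 18.4
tcp_pos: [0.3614, 0.1797, 0.298]
orientation: [3.141, -0.007, -0.004]
ft_force: [-0.8, -0.0, -1.5]
grip_width: 0.0599
finger_force: 30.0
time: 18.77
tcp_pos: [0.3616, 0.0802, 0.2987]
orientation: [-3.141, 0.006, 0.002]
ft_force: [0.4, 1.4, 0.7]
grip_width: 0.0599
finger_force: 30.0
time: 19.15
tcp_pos: [0.3617, -0.0195, 0.2989]
orientation: [-3.14, 0.005, 0.001]
ft_force: [0.8, 0.9, -0.2]
grip_width: 0.0598
finger_force: 30.0
time: 19.52
tcp_pos: [0.3618, -0.1192, 0.299]
orientation: [-3.14, 0.003, 0.001]
ft_force: [0.1, -0.3, -0.9]
grip_width: 0.0598
finger_force: 30.0
time: 20.15
tcp_pos: [0.4071, -0.2178, 0.2006]
orientation: [-3.142, -0.003, -0.002]
ft_force: [-0.1, 0.2, -0.4]
grip_width: 0.0599
finger_force: 30.0
[ 0.40705871 -0.21783666  0.20064049] [-0.02   0.098  1.006]
[-0.026  0.089  1.017]
```

```bash
python3 -m creep '[[50,[-0.02,0.095,0.3],[0,0,0]],[50,[-0.02,0.095,0.7],[0,0,0]],[50,[-0.02,0.095,1],[0,0,0]],[50,[-0.02,0.095,1],[0,0,0]],[50,[-0.02,0.095,1],[0,0,0]],[50,[-0.02,0.095,1],[0,0,0]]]'
python3 - <<'E'
from h import *
print(toolshift([.4052,-.2276,.0785]))
C=calibration('wrist');im=camera('wrist');p=bot.observe()['tcp_pos'];print(toolshift([.4052,-.2276,.0785]));cv2.imwrite('pics/w9.png',im)
print(p,rim(im,C,p[:2],p[2]+.0043,.030,fn='pics/a.png'))
E
```

```text
time: 20.95
tcp_pos: [0.4054, -0.2297, 0.1019]
orientation: [3.139, 0.0, 0.006]
ft_force: [0.4, 0.5, -0.3]
grip_width: 0.0594
finger_force: 30.0
[-0.003 -0.022  0.234]
[ 0.    -0.021  0.23 ]
[ 0.405098   -0.22959781  0.10148607] [(np.float64(0.0315), 0.3913, -0.2501, 10011), (np.float64(0.0285), 0.4186, -0.2331, 9729), (np.float64(0.031), 0.3911, -0.2511, 9649)]
```

```bash
python3 -m creep '[[50,[0,-0.02,0],[0,0,0]],[50,[0,-0.02,0.08],[0,0,0]],[50,[0,-0.02,0.13],[0,0,0]],[50,[0,-0.02,0.16],[0,0,0]],[50,[0,-0.02,0.16],[0,0,0]],[50,[0,-0.02,0.16],[0,0,0]]]'
python3 -c "
from h import *
print(toolshift([.4052,-.2276,.0777]));camera('wrist');print(toolshift([.4052,-.2276,.0777]))"
```

```text
time: 21.75
tcp_pos: [0.4038, -0.2268, 0.0835]
orientation: [3.142, -0.0, 0.0]
ft_force: [0.6, -0.3, -1.2]
grip_width: 0.0594
finger_force: 30.0
[0.014 0.008 0.058]
[0.014 0.008 0.058]
```

```bash
python3 -m creep '[[50,[0.008,0.004,0.02],[0,0,0]],[50,[0.008,0.004,0.04],[0,0,0]],[50,[0.008,0.004,0.06],[0,0,0]],[50,[0.008,0.004,0.068],[0,0,0]],[50,[0.008,0.004,0.068],[0,0,0]],[50,[0.008,0.004,0.068],[0,0,0]]]'
```

```text
time: 22.55
tcp_pos: [0.4046, -0.2271, 0.0776]
orientation: [-3.141, 0.0, 0.0]
ft_force: [-2.2, 2.5, 7.2]
grip_width: 0.0594
finger_force: 30.0
```

Seated, with light contact at the expected height. Release, rise and check.

```bash
python3 -m creep '[[60,[0,0,0],[0,0,0]],[70,[0,0,0],[0,0,0]],[84,[0,0,0],[0,0,0]],[84,[0,0,0],[0,0,0]],[84,[0,0,-0.3],[0,0,0]],[84,[0,0,-0.6],[0,0,0]],[84,[0,0,-1],[0,0,0]],[84,[0,0,-1],[0,0,0]],[84,[0,0,-1],[0,0,0]]]'
python3 -m creep '[[84,[0,0,-0.4],[0,0,0]],[84,[0,0,-0.4],[0,0,0]],[84,[0,0,-0.4],[0,0,0]]]'
python3 - <<'E'
from h import *
C=calibration('wrist');im=camera('wrist');cv2.imwrite('pics/w10.png',im)
print('blue',rim(im,C,(.405,-.227),.082,.030,fn='pics/a.png'))
print('pan z58',rim(im,C,(.405,-.227),.058,.030))
cv2.imwrite('pics/m6.png',np.hstack([cv2.resize(im,(400,300)),cv2.resize(cv2.imread('pics/a.png'),(300,300))]))
E
python3 -m creep '[[94,[-0.3,-0.5,-0.4],[0,0,0]],[94,[-0.45,-1,-0.81],[0,0,0]],[94,[-0.45,-1,-0.81],[0,0,0]],[94,[-0.45,-1,-0.81],[0,0,0]]]'
```

```text
time: 23.68
tcp_pos: [0.4041, -0.2267, 0.1759]
orientation: [-3.141, 0.0, 0.001]
ft_force: [0.3, -0.2, -1.1]
grip_width: 0.0839
finger_force: 0.0
time: 24.05
tcp_pos: [0.4037, -0.2264, 0.2148]
orientation: [-3.14, 0.0, 0.004]
ft_force: [0.2, 0.5, 0.7]
grip_width: 0.084
finger_force: 0.0
blue [(np.float64(0.031), 0.4078, -0.2282, 30188), (np.float64(0.0315), 0.4078, -0.2285, 28216), (np.float64(0.0305), 0.4078, -0.228, 27349)]
pan z58 [(np.float64(0.0285), 0.4042, -0.2278, 21780), (np.float64(0.029), 0.4048, -0.2278, 18774), (np.float64(0.0315), 0.4048, -0.2268, 17373)]
time: 24.6
tcp_pos: [0.3594, -0.1269, 0.2969]
orientation: [3.141, 0.001, -0.001]
ft_force: [0.1, -0.5, 0.2]
grip_width: 0.0939
finger_force: 0.0
```

View pics/m6.png

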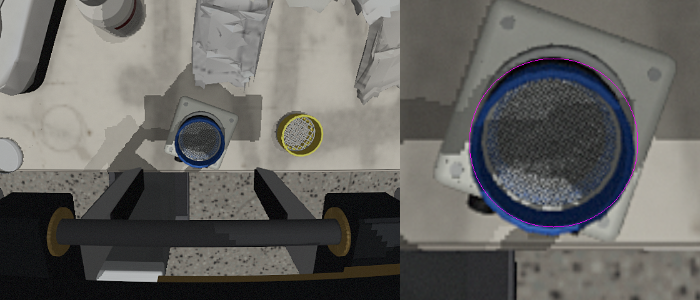

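Blue sits on the pan, concentric with the collar and at the right height (TCP z matches to 0.1 mm). Next, the green sieve.

```bash
python3 -m creep '[[94,[0,-0.6,0],[0,0,0]],[94,[0,-1,0],[0,0,0]],[94,[0,-1,0],[0,0,0]]]' >/dev/null
python3 -m creep '[[94,[0,-0.6,0],[0,0,0]],[94,[0,-1,0],[0,0,0]],[94,[0,-1,0],[0,0,0]]]' >/dev/null
python3 -m creep '[[94,[0,-0.6,0],[0,0,0]],[94,[0,-1,0],[0,0,0]],[94,[0,-1,0],[0,0,0]]]' >/dev/null
python3 -m creep '[[94,[0,-0.6,0],[0,0,0]],[94,[0,-1,0],[0,0,0]],[94,[0,-1,0],[0,0,0]]]' 
python3 -m creep '[[84,[0.3,0,0],[0,0,0]],[84,[0.67,-0.02,0.5],[0,0,0]],[84,[0.67,-0.02,1],[0,0,0]],[84,[0.67,-0.02,1],[0,0,0]],[84,[0.67,-0.02,1],[0,0,0]]]'
python3 -m creep '[[84,[0,0,0.4],[0,0,0]],[84,[0,0,0.6],[0,0,0]],[84,[0,0,0.6],[0,0,0]],[84,[0,0,0.6],[0,0,0]],[84,[0,0,0.6],[0,0,0]]]'
python3 - <<'E'
from h import *
C=calibration('wrist');im=camera('wrist');p=bot.observe()['tcp_pos'];cv2.imwrite('pics/w11.png',im)
r=rim(im,C,(.427,.275),.032,.030,fn='pics/a.png');print(p,r,toolshift([*r[0][1:3],.0285]))
cv2.imwrite('pics/m7.png',np.hstack([cv2.resize(im,(400,300)),cv2.resize(cv2.imread('pics/a.png'),(300,300))]))
E
```

```text
time: 26.1
tcp_pos: [0.3606, 0.2722, 0.2966]
orientation: [3.14, 0.001, -0.002]
ft_force: [0.9, 0.8, 0.3]
grip_width: 0.094
finger_force: 0.0
time: 26.72
tcp_pos: [0.4279, 0.2738, 0.1992]
orientation: [-3.141, 0.003, -0.003]
ft_force: [0.6, -0.0, 0.6]
grip_width: 0.0837
finger_force: 0.0
time: 27.35
tcp_pos: [0.4281, 0.2755, 0.1398]
orientation: [-3.14, 0.0, -0.006]
ft_force: [0.2, 0.3, -0.2]
grip_width: 0.0835
finger_force: 0.0
[0.42777705 0.27539919 0.13940953] [(np.float64(0.0315), 0.426, 0.2738, 21152), (np.float64(0.031), 0.426, 0.273, 21108), (np.float64(0.03), 0.4275, 0.2728, 19533)] [-0.021  0.017  1.109]
```

View pics/m7.png

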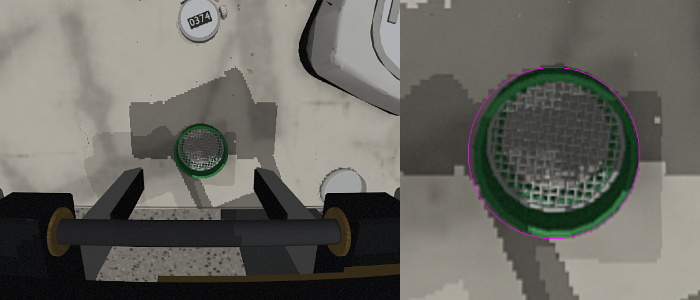

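Green is under the gripper at about (0.4268,0.2733), with the counter and the dish well clear. Descending.

```bash
python3 -m creep '[[84,[-0.01,0.018,0.4],[0,0,0]],[84,[-0.01,0.018,0.7],[0,0,0]],[84,[-0.01,0.018,0.9],[0,0,0]],[84,[-0.01,0.018,0.9],[0,0,0]],[84,[-0.01,0.018,0.9],[0,0,0]],[84,[-0.01,0.018,0.9],[0,0,0]]]'
```

```text
time: 28.15
tcp_pos: [0.4268, 0.2737, 0.0491]
orientation: [-3.14, 0.0, -0.004]
ft_force: [0.2, 0.5, -0.9]
grip_width: 0.0841
finger_force: 0.0
```

```bash
python3 -m creep '[[84,[0,0,0.12],[0,0,0]],[84,[0,0,0.203],[0,0,0]],[84,[0,0,0.203],[0,0,0]],[84,[0,0,0.203],[0,0,0]],[50,[0,0,0.203],[0,0,0]],[50,[0,0,0.203],[0,0,0]],[50,[0,0,0.203],[0,0,0]],[50,[0,0,0.203],[0,0,0]],[50,[0,0,0.203],[0,0,0]],[50,[0,0,0.203],[0,0,0]]]'
python3 -m creep '[[50,[0,0,-0.2],[0,0,0]],[50,[0,0,-0.6],[0,0,0]],[50,[0,0,-0.9],[0,0,0]],[50,[0,0,-0.9],[0,0,0]],[50,[0,0,-0.9],[0,0,0]]]'
python3 -m creep '[[50,[-0.2,0,-0.4],[0,0,0]],[50,[-0.34,0,-0.9],[0,0,0]],[50,[-0.34,0,-0.9],[0,0,0]],[50,[-0.34,0,-0.9],[0,0,0]]]'
python3 -m creep '[[50,[-0.34,0,-0.5],[0,0,0]],[50,[-0.34,0,-0.9],[0,0,0]],[50,[-0.34,0,-0.9],[0,0,0]],[50,[-0.34,0,-0.9],[0,0,0]]]'
```

```text
time: 29.4
tcp_pos: [0.4258, 0.2732, 0.0276]
orientation: [-3.141, 0.0, -0.001]
ft_force: [-0.3, -0.0, 1.5]
grip_width: 0.0599
finger_force: 30.0
time: 30.02
tcp_pos: [0.4246, 0.2727, 0.116]
orientation: [3.141, -0.0, -0.003]
ft_force: [-0.1, 0.5, -0.6]
grip_width: 0.0599
finger_force: 30.0
time: 30.52
tcp_pos: [0.3906, 0.2726, 0.2053]
orientation: [3.14, -0.0, -0.005]
ft_force: [0.3, -0.4, -1.0]
grip_width: 0.0596
finger_force: 30.0
time: 31.02
tcp_pos: [0.3567, 0.2725, 0.2944]
orientation: [3.139, -0.001, -0.007]
ft_force: [0.5, 0.1, -1.5]
grip_width: 0.0599
finger_force: 30.0
```

```bash
python3 -m creep '[[50,[0,0.6,0],[0,0,0]],[50,[0,1,0],[0,0,0]],[50,[0,1,0],[0,0,0]]]' >/dev/null
python3 -m creep '[[50,[0,0.6,0],[0,0,0]],[50,[0,1,0],[0,0,0]],[50,[0,1,0],[0,0,0]]]' >/dev/null
python3 -m creep '[[50,[0,0.6,0],[0,0,0]],[50,[0,1,0],[0,0,0]],[50,[0,1,0],[0,0,0]]]' >/dev/null
python3 -m creep '[[50,[0,0.6,0],[0,0,0]],[50,[0,1,0],[0,0,0]],[50,[0,1,0],[0,0,0]]]'
python3 -m creep '[[50,[0.2,0.5,0],[0,0,0]],[50,[0.45,1,0.5],[0,0,0]],[50,[0.45,1,1],[0,0,0]],[50,[0.45,1,1],[0,0,0]],[50,[0.45,1,1],[0,0,0]],[50,[0.45,1,1],[0,0,0]]]'
python3 -c "
from h import *
print(toolshift([.4052,-.2276,.1016]));camera('wrist');print(toolshift([.4052,-.2276,.1016]))"
```

```text
time: 32.52
tcp_pos: [0.358, -0.1268, 0.2963]
orientation: [-3.14, 0.003, 0.002]
ft_force: [0.9, 0.2, -0.3]
grip_width: 0.0598
finger_force: 30.0
time: 33.28
tcp_pos: [0.4043, -0.2269, 0.2002]
orientation: [3.139, 0.002, 0.007]
ft_force: [-0.4, -0.1, -0.5]
grip_width: 0.06
finger_force: 30.0
[0.005 0.004 0.986]
[0.007 0.002 0.985]
```

```bash
python3 -m creep '[[50,[0.006,0.003,0.3],[0,0,0]],[50,[0.006,0.003,0.6],[0,0,0]],[50,[0.006,0.003,0.75],[0,0,0]],[50,[0.006,0.003,0.78],[0,0,0]],[50,[0.006,0.003,0.78],[0,0,0]],[50,[0.006,0.003,0.78],[0,0,0]]]'
python3 - <<'E'
from h import *
print(toolshift([.4052,-.2276,.1016]))
C=calibration('wrist');im=camera('wrist');cv2.imwrite('pics/w12.png',im);print(toolshift([.4052,-.2276,.1016]))
cv2.imwrite('pics/m8.png',im[100:400,120:520])
E
```

```text
time: 34.08
tcp_pos: [0.404, -0.2279, 0.1206]
orientation: [3.14, -0.0, 0.003]
ft_force: [-0.0, -1.0, -0.2]
grip_width: 0.0599
finger_force: 30.0
[ 0.012 -0.003  0.19 ]
[ 0.013 -0.002  0.189]
```

View pics/m8.png

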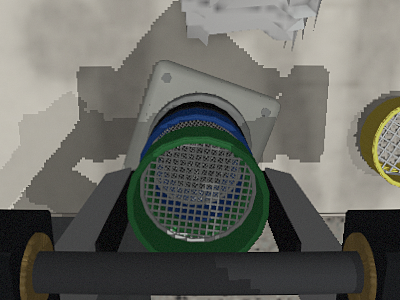

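Green is held level over the blue sieve, left-right aligned. Lowering.

```bash
python3 -m creep '[[50,[0.01,0,0.05],[0,0,0]],[50,[0.01,0,0.1],[0,0,0]],[50,[0.01,0,0.13],[0,0,0]],[50,[0.01,0,0.13],[0,0,0]],[50,[0.01,0,0.13],[0,0,0]]]'
python3 -m creep '[[50,[0,0,0.02],[0,0,0]],[50,[0,0,0.04],[0,0,0]],[50,[0,0,0.06],[0,0,0]],[50,[0,0,0.067],[0,0,0]],[50,[0,0,0.067],[0,0,0]],[50,[0,0,0.067],[0,0,0]]]'
```

```text
time: 34.75
tcp_pos: [0.4041, -0.2272, 0.1063]
orientation: [-3.142, 0.0, -0.0]
ft_force: [0.5, -0.4, -0.9]
grip_width: 0.0601
finger_force: 30.0
time: 35.5
tcp_pos: [0.4043, -0.2272, 0.1014]
orientation: [-3.142, 0.0, 0.0]
ft_force: [-4.2, 2.9, 11.9]
grip_width: 0.0597
finger_force: 30.0
```

```bash
python3 -m creep '[[60,[0,0,0],[0,0,0]],[70,[0,0,0],[0,0,0]],[84,[0,0,0],[0,0,0]],[84,[0,0,0],[0,0,0]],[84,[0,0,-0.3],[0,0,0]],[84,[0,0,-0.6],[0,0,0]],[84,[0,0,-1],[0,0,0]],[84,[0,0,-1],[0,0,0]],[84,[0,0,-1],[0,0,0]]]'
python3 -m creep '[[84,[0,0.4,-0.2],[0,0,0]],[84,[0,0.7,-0.2],[0,0,0]],[84,[0,0.7,-0.2],[0,0,0]],[84,[0,0.7,-0.2],[0,0,0]]]'
python3 - <<'E'
from h import *
C=calibration('wrist');im=camera('wrist');p=bot.observe()['tcp_pos'];cv2.imwrite('pics/w13.png',im)
r=rim(im,C,(.4048,-.3718),.032,.030,fn='pics/a.png');print(p,'yellow',r,toolshift([*r[0][1:3],.0285]))
print('green',rim(im,C,(.405,-.2276),.106,.030,fn='pics/b.png'))
cv2.imwrite('pics/m9.png',np.hstack([cv2.resize(im,(400,300))]+[cv2.copyMakeBorder(cv2.resize(cv2.imread(f'pics/{k}.png'),(200,200)),0,100,0,0,0) for k in 'ab']))
E
```

```text
time: 36.62
tcp_pos: [0.4036, -0.2268, 0.1988]
orientation: [-3.141, 0.0, 0.002]
ft_force: [1.0, 0.0, -0.4]
grip_width: 0.0837
finger_force: 0.0
time: 37.12
tcp_pos: [0.4032, -0.2957, 0.2178]
orientation: [-3.138, 0.0, 0.004]
ft_force: [0.7, -0.5, -0.2]
grip_width: 0.0839
finger_force: 0.0
[ 0.40343996 -0.29560684  0.21813523] yellow [(np.float64(0.03), 0.4068, -0.371, 18861), (np.float64(0.0305), 0.4065, -0.3703, 18133), (np.float64(0.0295), 0.4068, -0.3713, 17547)] [0.037 0.759 1.894]
green [(np.float64(0.03), 0.4058, -0.2294, 20679), (np.float64(0.0285), 0.4132, -0.2398, 20123), (np.float64(0.0305), 0.406, -0.2294, 19330)]
```

View pics/m9.png

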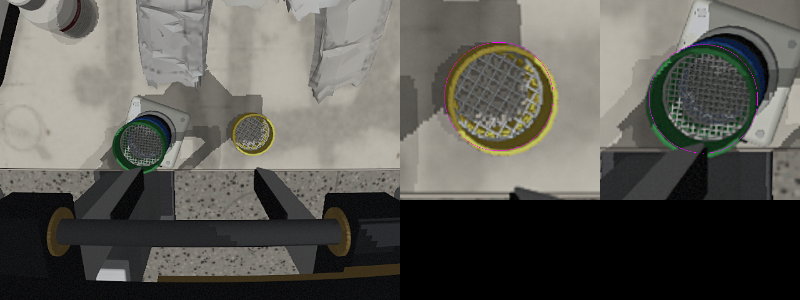

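Green is seated, seen at (139,146) in the half-size view. The yellow sieve is at (253,134). Moving over it.

```bash
python3 -m creep '[[84,[0.02,0.5,0],[0,0,0]],[84,[0.02,0.765,0.2],[0,0,0]],[84,[0.02,0.765,0.6],[0,0,0]],[84,[0.02,0.765,0.8],[0,0,0]],[84,[0.02,0.765,0.8],[0,0,0]],[84,[0.02,0.765,0.8],[0,0,0]]]'
python3 - <<'E'
from h import *
C=calibration('wrist');im=camera('wrist');p=bot.observe()['tcp_pos'];cv2.imwrite('pics/w14.png',im)
r=rim(im,C,(.4048,-.3718),.032,.030,fn='pics/a.png');print(p,'yellow',r,toolshift([*r[0][1:3],.0285]))
E
```

```text
time: 37.92
tcp_pos: [0.4067, -0.3735, 0.1405]
orientation: [3.141, 0.001, 0.001]
ft_force: [0.5, 0.1, 0.3]
grip_width: 0.084
finger_force: 0.0
[ 0.40689182 -0.37393651  0.14104722] yellow [(np.float64(0.03), 0.4048, -0.3736, 15383), (np.float64(0.0305), 0.4048, -0.3736, 14795), (np.float64(0.031), 0.4075, -0.3758, 12063)] [-0.023 -0.005  1.125]
```

```bash
python3 -m creep '[[84,[-0.018,0,0.4],[0,0,0]],[84,[-0.018,0,0.7],[0,0,0]],[84,[-0.018,0,0.9],[0,0,0]],[84,[-0.018,0,0.9],[0,0,0]],[84,[-0.018,0,0.9],[0,0,0]],[84,[-0.018,0,0.9],[0,0,0]]]'
python3 - <<'E'
from h import *
C=calibration('wrist');im=camera('wrist');p=bot.observe()['tcp_pos'];cv2.imwrite('pics/w15.png',im)
r=rim(im,C,(.4048,-.3728),.032,.030,fn='pics/a.png');print(p,'yellow',r,toolshift([*r[0][1:3],.0285]))
cv2.imwrite('pics/m10.png',np.hstack([cv2.resize(im,(400,300)),cv2.resize(cv2.imread('pics/a.png'),(300,300))]))
E
```

```text
time: 38.72
tcp_pos: [0.4052, -0.3748, 0.0514]
orientation: [3.139, -0.0, 0.003]
ft_force: [0.8, -0.3, 0.1]
grip_width: 0.0839
finger_force: 0.0
[ 0.4051106  -0.37460069  0.05117243] yellow [(np.float64(0.03), 0.4048, -0.3733, 14874), (np.float64(0.0305), 0.4048, -0.3733, 14264), (np.float64(0.031), 0.4083, -0.3723, 12848)] [-0.004 -0.014  0.227]
```

View pics/m10.png

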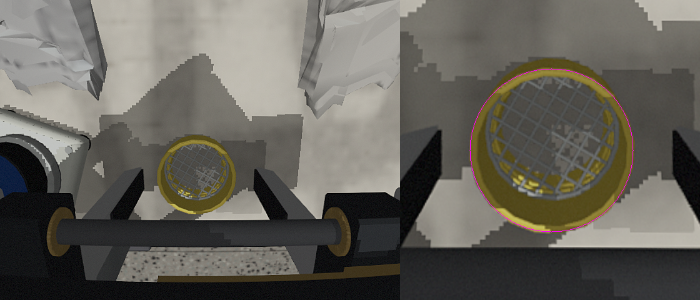

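```bash
python3 -m creep '[[84,[0.005,-0.013,0.15],[0,0,0]],[84,[0.005,-0.013,0.228],[0,0,0]],[84,[0.005,-0.013,0.228],[0,0,0]],[84,[0.005,-0.013,0.228],[0,0,0]],[50,[0.005,-0.013,0.228],[0,0,0]],[50,[0.005,-0.013,0.228],[0,0,0]],[50,[0.005,-0.013,0.228],[0,0,0]],[50,[0.005,-0.013,0.228],[0,0,0]],[50,[0.005,-0.013,0.228],[0,0,0]],[50,[0.005,-0.013,0.228],[0,0,0]]]'
python3 -m creep '[[50,[0,0,-0.2],[0,0,0]],[50,[0,0,-0.6],[0,0,0]],[50,[0,0,-1],[0,0,0]],[50,[0,0,-1],[0,0,0]],[50,[0,0,-1],[0,0,0]]]'
python3 -m creep '[[50,[0,0,-0.4],[0,0,0]],[50,[0,0.0,-0.5],[0,0,0]],[50,[0,-0.5,-0.5],[0,0,0]],[50,[0,-0.72,-0.5],[0,0,0]],[50,[0,-0.72,-0.5],[0,0,0]],[50,[0,-0.72,-0.5],[0,0,0]]]'
python3 -m creep '[[50,[0,-0.4,0],[0,0,0]],[50,[0,-0.72,0],[0,0,0]],[50,[0,-0.72,0],[0,0,0]],[50,[0,-0.72,0],[0,0,0]]]'
python3 -c "
from h import *
print(toolshift([.4052,-.2276,.1256]));camera('wrist');print(toolshift([.4052,-.2276,.1256]))"
```

```text
time: 40.02
tcp_pos: [0.4049, -0.3726, 0.0271]
orientation: [3.141, -0.0, 0.001]
ft_force: [0.6, -0.4, 2.1]
grip_width: 0.06
finger_force: 30.0
time: 40.65
tcp_pos: [0.4041, -0.3715, 0.1256]
orientation: [-3.14, 0.0, 0.002]
ft_force: [-0.5, 0.2, -1.0]
grip_width: 0.0599
finger_force: 30.0
time: 41.4
tcp_pos: [0.4049, -0.3012, 0.1765]
orientation: [3.141, -0.0, -0.0]
ft_force: [0.3, -0.5, -0.5]
grip_width: 0.06
finger_force: 30.0
time: 41.9
tcp_pos: [0.4052, -0.2299, 0.1771]
orientation: [3.14, -0.001, 0.001]
ft_force: [0.8, 0.1, -0.9]
grip_width: 0.0597
finger_force: 30.0
[-0.001 -0.023  0.515]
[-0.    -0.024  0.515]
```

```bash
python3 -m creep '[[50,[0,-0.022,0.1],[0,0,0]],[50,[0,-0.022,0.25],[0,0,0]],[50,[0,-0.022,0.31],[0,0,0]],[50,[0,-0.022,0.31],[0,0,0]],[50,[0,-0.022,0.31],[0,0,0]]]'
python3 - <<'E'
from h import *
print(toolshift([.4052,-.2276,.1251]))
C=calibration('wrist');im=camera('wrist');cv2.imwrite('pics/w16.png',im);print(toolshift([.4052,-.2276,.1251]))
cv2.imwrite('pics/m11.png',im[100:400,120:520])
E
```

```text
time: 42.58
tcp_pos: [0.405, -0.2263, 0.146]
orientation: [3.141, -0.0, 0.0]
ft_force: [0.5, -0.4, -0.9]
grip_width: 0.0601
finger_force: 30.0
[0.002 0.013 0.209]
[0.001 0.012 0.211]
```

View pics/m11.png

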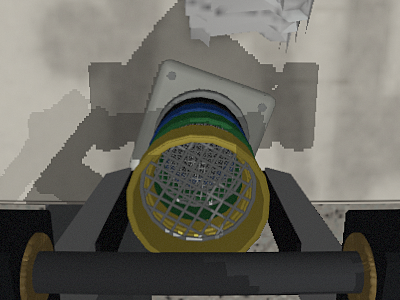

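Yellow is held level in line over the stack. Lowering in two steps.

```bash
python3 -m creep '[[50,[0,0.008,0.05],[0,0,0]],[50,[0,0.008,0.1],[0,0,0]],[50,[0,0.008,0.14],[0,0,0]],[50,[0,0.008,0.14],[0,0,0]],[50,[0,0.008,0.14],[0,0,0]]]'
python3 -m creep '[[50,[0,0,0.02],[0,0,0]],[50,[0,0,0.04],[0,0,0]],[50,[0,0,0.06],[0,0,0]],[50,[0,0,0.074],[0,0,0]],[50,[0,0,0.074],[0,0,0]],[50,[0,0,0.074],[0,0,0]]]'
```

```text
time: 43.25
tcp_pos: [0.4049, -0.227, 0.1319]
orientation: [3.142, -0.0, 0.0]
ft_force: [-0.1, -0.1, -0.5]
grip_width: 0.0597
finger_force: 30.0
time: 44.0
tcp_pos: [0.4049, -0.227, 0.125]
orientation: [3.142, -0.0, 0.0]
ft_force: [-1.5, 1.1, 5.1]
grip_width: 0.0596
finger_force: 30.1
```

```bash
python3 -m creep '[[60,[0,0,0],[0,0,0]],[70,[0,0,0],[0,0,0]],[84,[0,0,0],[0,0,0]],[84,[0,0,0],[0,0,0]],[84,[0,0,-0.3],[0,0,0]],[84,[0,0,-0.6],[0,0,0]],[84,[0,0,-1],[0,0,0]],[84,[0,0,-1],[0,0,0]],[84,[0,0,-1],[0,0,0]]]'
python3 - <<'E'
from h import *
C=calibration('wrist');im=camera('wrist');cv2.imwrite('pics/w17.png',im)
print('yellow',rim(im,C,(.405,-.2276),.130,.030))
E
python3 -m creep '[[94,[-0.2,0.4,-0.5],[0,0,0]],[94,[-0.4,1,-0.7],[0,0,0]],[94,[-0.4,1,-0.7],[0,0,0]],[94,[-0.4,1,-0.7],[0,0,0]]]'
python3 -m creep '[[94,[0,0.6,0],[0,0,0]],[94,[0,1,0],[0,0,0]],[94,[0,1,0],[0,0,0]],[94,[0,1,0],[0,0,0]]]'
python3 - <<'E'
from h import *
a=camera('wrist');b=camera('top');c=camera('scene')
cv2.imwrite('pics/m12.png',np.vstack([np.hstack([cv2.resize(a,(400,300)),cv2.resize(b[160:340,340:580],(400,300))]),np.hstack([cv2.resize(c[200:320,340:500],(400,300)),cv2.resize(b,(400,300))])]))
E
```

```text
time: 45.12
tcp_pos: [0.4044, -0.2266, 0.2235]
orientation: [-3.141, 0.0, 0.002]
ft_force: [-0.2, 0.3, -0.5]
grip_width: 0.0839
finger_force: 0.0
yellow [(np.float64(0.0305), 0.4078, -0.2276, 21177), (np.float64(0.031), 0.408, -0.2278, 19832), (np.float64(0.03), 0.4072, -0.2276, 18654)]
time: 45.68
tcp_pos: [0.3641, -0.3264, 0.2926]
orientation: [-3.138, 0.002, 0.003]
ft_force: [-0.1, 0.3, 0.0]
grip_width: 0.094
finger_force: 0.0
time: 46.18
tcp_pos: [0.3651, -0.4248, 0.2928]
orientation: [-3.138, -0.002, 0.002]
ft_force: [-0.6, 0.0, 0.0]
grip_width: 0.0938
finger_force: 0.0
```

View pics/m12.png

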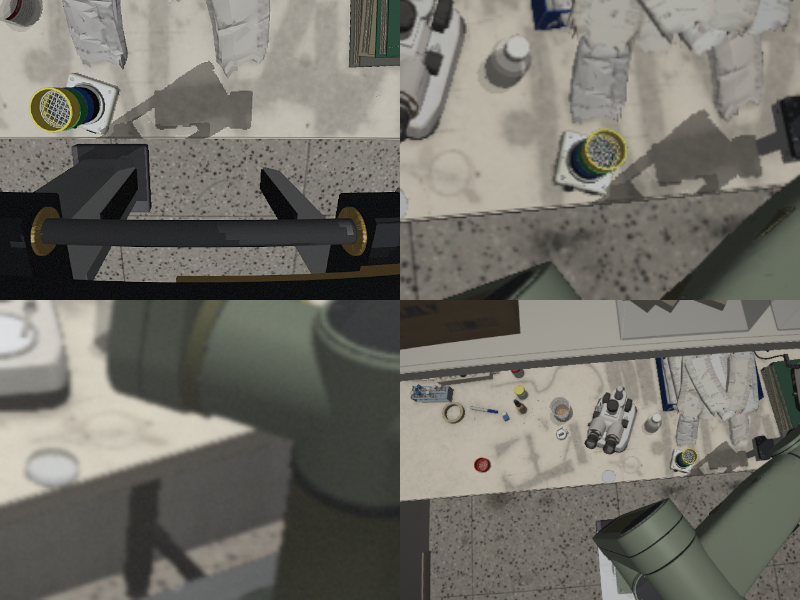

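The stack of black, blue, green and yellow stands straight on the plate, with even tiers in the wrist view at (75,105) and the top view at (595,155). The bystanders and the red look-alike are unmoved, and the gripper is clear. Handing in.

```bash
python3 -c "
from cell import bot
print(bot.sign_off())"
```

```text
the job is handed in; nothing more can be done
None
```

I built the stack on the shaker plate in the order asked (pan, blue, green, yellow); each piece stopped within 1 mm of its expected seated height, nothing else was moved, and I handed it in at about 46 s.

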